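# Load the palette turntable and index it to the brush rest

## Robot

A 6-joint arm with a two-finger parallel gripper is mounted at the origin on the work surface. World frame = base frame: x ahead of the robot, y to its left, z up, the work surface at z = 0. Lengths are in mm, angles in rad, forces in N, time in s.
With the tool pointing down it reaches from about 375 to 900 mm from the base axis. Payload 3.1 kg.
Tool frame: the origin (TCP) lies between the finger pads; the fingertips stand 11 mm ahead of it and the grasp point (between the pads) lies 8 mm behind it; z points along the fingers, y is the line along which they close (so a half turn about z gives the same grasp; the last joint's range is limited). The gripper opens to 87 mm and grips with 3 to 60 N. Pads are 19 mm wide; open, the fingers measure 117 mm over their backs; the gripper's body (75 mm by 190 mm) begins 51 mm behind the grasp point.
Start: joints at [-1.282, 0.527, 1.433, -0, 1.181, -0.178], TCP at [281.287, -558.099, 233.548] pointing down, gripper open.
Joint ranges: [-3.08, 3.08], [-0.75, 2.2], [0.22, 2.44], [-1.43, 4.57], [0, 2.65], [-2.85, 2.85]. Speed limits (rad/s): [2.79, 2.79, 3.14, 3.14, 3.14, 3.14].

## Interface

Orientations are given as a rotation vector (axis times angle).
In Python, from bench import bot gives the robot as it stands.
- The arm moves only by the shell command python3 -m jog 'ROWS' [FORCE]. ROWS is JSON, a list that holds one entry, the list of rows, each a list of 7 numbers: the finger opening in mm, from 0 to 87, then the shift along the world's x, y, z in mm, then the turn, a rotation vector about the world's x, y, z in degrees. A call has exactly 10 rows; each row shifts and turns the commanded pose from where the row before left it; what a row does not reach is not made up. A row lasts 1/8 s, in which the tool goes at most 62.5 mm and 10.7 degrees, less where a joint would pass 70% of its speed; a pose out of reach is approached as far as the arm can. A call is refused whole if a number of a shift passes 62.5 or a number of a turn 10.7, either way. A call with a gripper value outside its range is refused whole. The fingers move at their own pace and stop on an object; FORCE is the grip in N (left out, the last holds). Time passes only in rows, so rows that do not move let the fingers close, or fill a call up. It gives the time, the measured TCP pose, the force, the opening and the grip force at its end, in the units of the state.
- bot.read_state(): the state, without advancing time (a new reading comes with each control period).
- bot.camera(name): name is "scene" or "top"; returns (picture, depth): 400x640x3 uint8, blue, green, red; 400x640 float32, mm along the optical axis (not along the pixel's ray), 0 where there is no reading.
- bot.calibration(name): a dict with "K" (3x3 intrinsics, pixels), "R" (3x3) and "t" (3): a world point X has camera coordinates R X + t. Camera axes: x right, y down, z forward; pixel columns grow to the right and rows downward; lengths in mm; the calibration is good to about 2 mm. A picture is of the moment at which its call begins. calibration takes no time and is no camera call.
- bot.hand_in(): hands the job in; it is judged then, once.
Trained networks look in the newest picture that a camera, given by its name, has taken for a name from the list of things; names that differ only in an ending like _2 or _b are one class to them, and where a whole thing is asked for, a point or a joint stands for the part that bears it (a point fixed in the world has none). Each returns a list of dicts, best first, with "conf" (0 to 1); they miss things now and then, are a little off and sometimes report something else, mostly with a low value. They report only what shows in the picture. A call takes as long as a camera call. They do not tell look-alikes from the thing itself.
- bot.recognise(name, camera): "at" ([x, y, z] in mm, in world coordinates, good to about 4 mm: the middle of the surface that is visible of it).
- bot.regions_of(name, camera): "region" (400x640 bool, what is visible of it).
The state is a dict: "t": time; "joint_pos": joint angles; "qd": joint speeds; "joint_efforts": joint torques, N m; "tool_pos": TCP position; "tool_rot": TCP orientation; "force": force on the tool from outside, world axes, zero at the start; "wrist_torque": the same for the moment, N m; "gripper_width": opening from 0.0 (shut) to 1.0 (fully open); "grip_force": force on a finger pad.
Only numpy, scipy, OpenCV 4.12 (cv2) and the standard library are available. Lean on these libraries where they do the work, as an engineer would, in place of code of your own. Each camera call takes 0.05 s, during which the arm holds its last target. There are 200 camera calls.

## Task

Take the loose palette stone out of the wooden drying trough (there it can be held only by its ends) and set it down flat in the turntable's empty stall, where it can be held only by its long sides, so put it down and change grip on the way. Then turn the turntable by its post a quarter turn, two clicks, until it rests in the click stop where the loaded stall stands squarely beside the brush rest, and let go. Keep the stone level and do not shift or tip the loose pots, jar, bowl and pebble around.

Things in the scene. Friction and masses are not known exactly. Their poses are not given: they have to be found in the camera images.
- stone: The loose grey palette stone: a block 64 mm long (its x) by 40 wide (its y) by 34 high, about 0.2 kg, with a patch of dried pigment on top. Starts lying in the wooden trough, its length along the trough. Origin at the centre of its underside.
- trough: Fixed wooden drying trough, 150 long (its x) by 66 wide by 46 high, open at both ends. Floor 6 mm thick; side walls 10 thick, 46 apart inside, 6 higher than the stone's top: in here the stone can be taken only by its ends, fingers inside the trough. Origin at the centre of its underside.
- mat: Fixed cork mat, 120 (its x) by 110 by 4 mm, kept clear: a place to put the stone down. Origin at the centre of its underside; top 4 mm above it.
- wheel_base: Fixed round foot of the turntable. Origin on the table, on the turntable's axis. Its x axis is the direction from the axis to the handle when joint wheel reads 0.
- wheel (a joint): Turn of the turntable, rad, counter-clockwise from above positive, range -2.3 to 2.3; click stops every 45 degrees (0, +-0.785, +-1.571); starts at or near stop 0. An aluminium disc, 250 mm across, top face 50 mm above the table, with three wooden stalls (two hold stones fixed there, one is empty) and a handle.
- stall (a point): Centre of the empty stall's floor, 80 mm from the axis, across from the handle, 50 mm above the table; x radial, y tangential. Wooden cheeks 40 high (6 above the stone's top), 44 wide, 6 thick close its tangential ends, 74 apart inside; lips only 4 high, 4 thick along its inner and outer sides, 48 apart inside. The stone goes in with its length tangential, held by its long sides.
- handle (a point): Top centre of the turntable's handle: an upright dark wooden post, 18 mm thick, rising 52 mm from the disc, 90 mm from the axis.
- brush_rest: Fixed notched wooden block, 48 mm (its x) by 30 by 31 high, with two brushes lying in it along its y (they reach 65 mm either side), standing 175 mm from the turntable's axis, a quarter turn round from the start position of the stall. Its x axis lies along the line through the turntable's axis. Origin at the centre of its underside.
- rinse_jar: Fixed empty dark jar, 60 mm across, 55 high, on the other side of the turntable, 175 mm from its axis. Origin at the centre of its underside.
- pot_small: Bystander, loose: small clay pot, 44 mm across, 50 high. Origin at the centre of its underside.
- pot_tall: Bystander, loose: clay pot, 68 mm across, 95 high. Origin at the centre of its underside.
- pot_round: Bystander, loose: round dark clay pot, 80 mm across, 75 high. Origin at the centre of its underside.
- dark_jar: Bystander, loose: dark lidded jar, 66 mm across, 100 high. Origin at the centre of its underside.
- bowl: Bystander, loose: dark open bowl, 100 mm across, 45 high. Origin at the centre of its underside.
- pebble: Bystander, loose: grey round pebble-like stone disc, 32 mm across, 22 high. Origin at the centre of its underside.
There are look-alikes about, which are no part of the job. Leave any purple look-alike of the stone alone.

How it is judged:
By the outcome, as a careful person would: the job done as asked, in the order asked, and still so for the second after the job is handed in, with the robot touching nothing.
It also fails if it takes over 72 s, if anything falls off the work surface, if the arm or the gripper's body presses on something with over 40 N, if the wrist force passes 120 N, or if a joint passes its speed limit or range.

## Working session

There is one attempt and no reset: what is moved stays moved. The work goes in short steps, Python scripts to look and compute and a shell command to move; the robot and the scene stay as the last step left them, time stands still between calls to the robot, and variables do not carry over. Pictures are saved under pics/ and viewed, at most 10 in all, crops included, and the job is handed in when it is done.

```bash
mkdir -p pics; ls; python3 - <<'E'
from bench import bot
import cv2,numpy as np
s=bot.read_state();print(s['t'],s['tool_pos'],s['tool_rot'],s['gripper_width'])
for c in('scene','top'):
    p,d=bot.camera(c);cv2.imwrite(f'pics/{c}0.png',p);np.save(f'{c}0.npy',d)
    k=bot.calibration(c);print(c,k['K'].tolist(),k['R'].tolist(),k['t'].tolist())
    for n in('stone','trough','mat','wheel_base','wheel','stall','handle','brush_rest','rinse_jar','pot_small','pot_tall','pot_round','dark_jar','bowl','pebble'):
        print(n,[(round(r['conf'],2),np.round(r['at']).tolist()) for r in bot.recognise(n,c)])
E
```

```text
pics
0.0 [ 281.08635621 -557.42061575  232.55575692] [-3.05425003e+00 -7.26128501e-01  2.15176285e-04] 1.0004460596010518
scene [[455.81015176155324, 0.0, 323.9277797584757], [0.0, 455.81015176155324, 197.6537354931798], [0.0, 0.0, 1.0]] [[0.6119678247261084, 0.7905660946615507, 0.02237479545334685], [0.4914070517490597, -0.35792081115009095, -0.7939847620936801], [-0.619689027651202, 0.49688825999136343, -0.6075257740141261]] [-391.69926190473825, -175.50183143554182, 1710.2310672597844]
stone [(0.9, [486.0, -71.0, 31.0]), (0.84, [542.0, -183.0, 48.0])]
trough [(0.68, [535.0, -183.0, 24.0])]
mat [(0.6, [535.0, -182.0, 28.0]), (0.59, [541.0, -358.0, 6.0])]
wheel_base [(0.76, [611.0, 173.0, 51.0])]
wheel [(0.88, [605.0, 172.0, 52.0])]
stall [(0.82, [609.0, 174.0, 51.0])]
handle [(0.86, [606.0, 171.0, 56.0])]
brush_rest [(0.5, [594.0, 359.0, 33.0])]
rinse_jar [(0.72, [596.0, 2.0, 38.0])]
pot_small [(0.75, [374.0, -88.0, 32.0])]
pot_tall [(0.7, [764.0, -138.0, 62.0]), (0.65, [695.0, -372.0, 96.0])]
pot_round [(0.84, [729.0, -257.0, 55.0])]
dark_jar [(0.56, [696.0, -375.0, 94.0])]
bowl [
[... 571 characters left out ...]
, 23.0]), (0.36, [588.0, 181.0, 48.0])]
mat [(0.96, [543.0, -350.0, 8.0])]
wheel_base [(0.89, [587.0, 184.0, 52.0])]
wheel [(0.67, [590.0, 183.0, 48.0])]
stall [(0.97, [586.0, 177.0, 50.0]), (0.64, [750.0, -125.0, 70.0])]
handle [(0.65, [587.0, 181.0, 46.0]), (0.46, [707.0, -242.0, 56.0])]
brush_rest [(0.64, [586.0, 184.0, 51.0]), (0.59, [587.0, 354.0, 30.0])]
rinse_jar [(0.55, [591.0, 4.0, 10.0]), (0.5, [588.0, 179.0, 52.0]), (0.46, [746.0, -125.0, 72.0])]
pot_small [(0.59, [365.0, -78.0, 35.0])]
pot_tall [(0.71, [748.0, -127.0, 68.0])]
pot_round [(0.76, [704.0, -240.0, 53.0])]
dark_jar [(0.57, [681.0, -356.0, 102.0])]
bowl [(0.68, [560.0, 519.0, 20.0])]
pebble [(0.2, [585.0, 354.0, 32.0])]
```

View images.

View pics/top0.png

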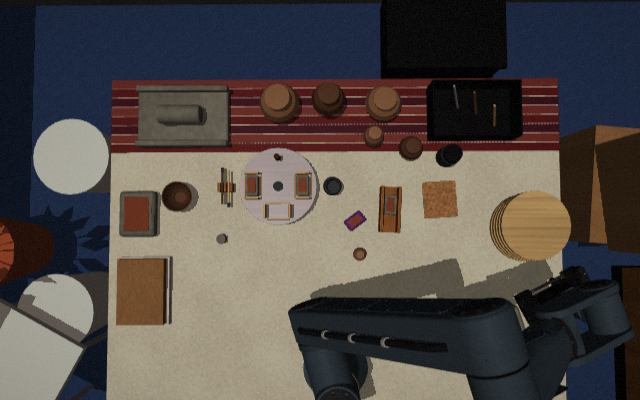

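View pics/scene0.png

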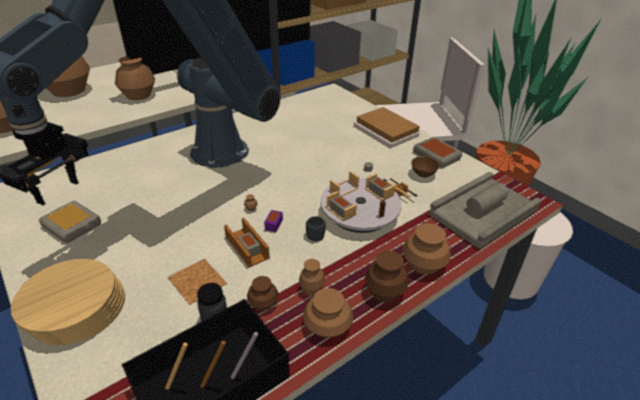

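```bash
cat >h.py <<'E'
from bench import bot
import cv2,numpy as np
def cloud(c,d):
    k=bot.calibration(c);K,R,t=map(np.array,(k['K'],k['R'],k['t']))
    v,u=np.mgrid[:400,:640];P=np.stack([(u-K[0,2])/K[0,0]*d,(v-K[1,2])/K[1,1]*d,d],-1)
    return (P-t)@R
def px(c,X):
    k=bot.calibration(c);q=np.array(k['K'])@(np.array(k['R'])@X+k['t']);return q[:2]/q[2]
def rect(X,m):
    m=m.astype(np.uint8);n,l,s,_=cv2.connectedComponentsWithStats(m)
    if n<2: return None
    i=1+np.argmax(s[1:,4]);P=X[l==i]
    r=cv2.minAreaRect(P[:,:2].astype(np.float32));return np.round(r[0],1),np.round(r[1],1),round(r[2],1),np.round(np.median(P[:,2]),1),len(P)
E
python3 - <<'E'
from h import *
for c in('top','scene'):
    X=cloud(c,np.load(c+'0.npy'));x,y,z=X[...,0],X[...,1],X[...,2]
    b=lambda a,e,f,g,zl,zh:(x>a)&(x<e)&(y>f)&(y<g)&(z>zl)&(z<zh)
    print(c,'table',np.median(z[b(420,650,-300,-240,-30,30)]))
    print('troughall',rect(X,b(420,620,-240,-130,15,80)),'mat',rect(X,b(460,620,-430,-280,2.5,20)))
    print('stone',rect(X,b(490,570,-202,-162,30,60)))
    print('disc',rect(X,b(440,740,40,320,44,200)))
    h=b(640,740,120,240,75,130);print('handle',np.median(X[h],0),rect(X,h))
    print('stalls',rect(X,b(460,548,120,240,70,130)),rect(X,b(460,545,120,180,70,130)),rect(X,b(460,545,180,240,70,130)))
    print('jar',rect(X,b(540,640,-50,45,20,80)),'rest',rect(X,b(540,640,330,380,15,60)))
p=cv2.imread('pics/top0.png');a=cv2.resize(p[140:260,330:450],None,fx=4,fy=4,interpolation=2);q=cv2.resize(p[140:240,230:330],None,fx=4.8,fy=4.8,interpolation=2)[:480]
cv2.imwrite('pics/crop1.png',np.hstack([a,q])[:,:800] if 0 else cv2.resize(np.hstack([a,q]),(800,400)))
E
```

```text
top table -0.20089240494551427
troughall (array([ 515.3, -179.6]), array([ 67. , 148.9]), 87.2, np.float64(41.7), 653) mat (array([ 550.2, -344.6]), array([134.5, 129.3]), 3.5, np.float64(5.2), 804)
stone (array([ 531.6, -182.3]), array([38.9, 61.9]), 89.9, np.float64(39.9), 236)
disc (array([590.9, 183.3]), array([247.8, 246.2]), 45.6, np.float64(50.8), 4546)
handle [678.49728905 181.76629386  99.61348882] (array([680.2, 181.5]), array([16. , 14.6]), 2.1, np.float64(99.6), 31)
stalls (array([512.1, 221.9]), array([40.5,  5.4]), 0.7, np.float64(87.1), 38) (array([511.9, 141. ]), array([ 3.7, 40.8]), 90.0, np.float64(89.6), 28) (array([512.1, 221.9]), array([40.5,  5.4]), 0.7, np.float64(87.1), 38)
jar (array([591.6,   7.7]), array([57.9, 58.5]), 65.2, np.float64(50.7), 126) rest (array([590.8, 356.3]), array([47.4, 98. ]), 90.0, np.float64(27.6), 229)
scene table -0.37004223481822685
troughall (array([ 511.8, -181.6]), array([ 68.4, 154.8]), 87.3, np.float64(39.1), 877) mat (array([ 543.8, -351.3]), array([126. , 111.9]), 5.5, np.float64(4.1), 878)
stone (array([ 529.3, -182.6]), array([38.1, 66.8]), 88.6, np.float64(39.1), 242)
disc (array([588.8, 172.5]), array([248.8, 239.4]), 16.3, np.float64(51.3), 3399)
handle [680.47281149 177.87799238  93.66587302] (array([676.7, 182.9]), array([16.4, 22.5]), 29.5, np.float64(93.7), 59)
stalls (array([517.4, 136.1]), array([16.8, 64.7]), 76.8, np.float64(82.8), 73) (array([507.4, 138.7]), array([45.5, 11.8]), 4.3, np.float64(82.3), 71) (array([505.8, 216.5]), array([48.2, 11.7]), 2.9, np.float64(81.2), 68)
jar (array([590. ,   5.8]), array([56.8, 61.8]), 23.3, np.float64(40.9), 360) rest (array([591.4, 355.1]), array([97.4, 48.4]), 0.8, np.float64(27.7), 159)
```

View pics/crop1.png

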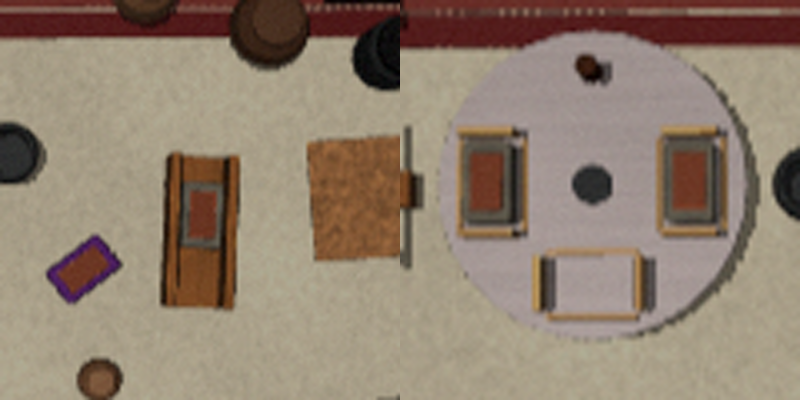

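The grey stone lies in the trough at top px (391,205). The purple-edged look-alike is on the table at (355,220), and two more stones are fixed in stalls at about (252,186) and (303,186). The crop confirms the trough stone: it is grey, loose and in the trough. The empty stall is at (279,211) on the robot's side, the handle at (278,157), and the brush rest on +y at (227,187), so the wheel turns clockwise, -90°.

```bash
python3 -m jog '[[[87,25,37.5,0,0,0,6],[87,25,37.5,0,0,0,6],[87,25,37.5,0,0,0,6],[87,25,37.5,0,0,0,6],[87,25,37.5,0,0,0,6],[87,25,37.5,0,0,0,6],[87,25,37.5,0,0,0,6],[87,25,37.5,0,0,0,6],[87,25,37.5,0,0,0,6],[87,25,37.5,0,0,0,6.5]]]' 25
```

```text
t: 2.85
tool_pos: [532.1, -181.9, 233.7]
tool_rot: [2.27, 2.171, 0.0]
force: [0.7, -0.4, -0.3]
gripper_width: 0.998
grip_force: 0.0
```

```bash
python3 -m jog '[[[87,-1,0,-40,0,0,0],[87,0,0,-40,0,0,0],[87,0,0,-40,0,0,0],[87,0,0,-35,0,0,0],[87,0,0,-22,0,0,0],[87,0,0,-15,0,0,0],[87,0,0,-10,0,0,0],[87,0,0,-6,0,0,0],[87,0,0,-3,0,0,0],[87,0,0,0,0,0,0]]]' 25
python3 -m jog '[[[60,0,0,0,0,0,0],[60,0,0,0,0,0,0],[60,0,0,0,0,0,0],[60,0,0,0,0,0,0],[60,0,0,0,0,0,0],[60,0,0,0,0,0,0],[60,0,0,0,0,0,0],[60,0,0,0,0,0,0],[60,0,0,0,0,0,0],[60,0,0,0,0,0,0]]]' 25
```

```text
t: 4.1
tool_pos: [530.5, -183.2, 22.9]
tool_rot: [2.274, 2.167, 0.0]
force: [0.1, 0.6, 0.3]
gripper_width: 1.004
grip_force: 0.0
t: 5.35
tool_pos: [529.6, -182.8, 22.6]
tool_rot: [-2.273, -2.167, 0.001]
force: [-3.0, 0.1, 5.2]
gripper_width: 0.734
grip_force: 25.0
```

```bash
python3 -m jog '[[[60,0,0,10,0,0,0],[60,0,0,20,0,0,0],[60,0,0,25,0,0,0],[60,2,-15,15,0,0,0],[60,2,-30,0,0,0,0],[60,2,-35,0,0,0,0],[60,2,-35,0,0,0,0],[60,2,-30,0,0,0,0],[60,0,-17,-10,0,0,0],[60,0,-5,-18,0,0,0]]]' 25
python3 -c "
from bench import bot
s=bot.read_state();print(s['gripper_width'],s['grip_force'],s['tool_pos'])"
```

```text
t: 6.6
tool_pos: [540.8, -351.2, 64.1]
tool_rot: [2.274, 2.165, 0.001]
force: [-0.9, 0.2, -2.4]
gripper_width: 0.734
grip_force: 25.0
0.7344706253984199 24.997916906140745 [ 540.7841611  -351.19046222   64.07568315]
```

```bash
python3 -m jog '[[[60,0,0,-18,0,0,0],[60,0,0,-12,0,0,0],[60,0,0,-7,0,0,0],[60,0,0,-4,0,0,0],[60,0,0,-2,0,0,0],[60,0,0,-0.5,0,0,0],[60,0,0,0,0,0,0],[60,0,0,0,0,0,0],[60,0,0,0,0,0,0],[60,0,0,0,0,0,0]]]' 25
```

```text
t: 7.85
tool_pos: [540.3, -350.2, 21.1]
tool_rot: [2.274, 2.167, -0.0]
force: [0.3, 0.2, -2.0]
gripper_width: 0.738
grip_force: 25.0
```

```bash
python3 -m jog '[[[60,0,0,-0.8,0,0,0],[60,0,0,0,0,0,0],[66,0,0,0,0,0,0],[70,0,0,0,0,0,0],[80,0,0,0,0,0,0],[87,0,0,0,0,0,0],[87,0,0,8,0,0,0],[87,0,0,15,0,0,0],[87,0,0,25,0,0,0],[87,0,0,30,0,0,0]]]' 25
python3 -m jog '[[[87,0,0,20,0,0,10],[87,0,0,10,0,0,10],[87,0,0,0,0,0,10],[87,0,0,0,0,0,10],[87,0,0,0,0,0,10],[87,0,0,0,0,0,10],[87,0,0,0,0,0,10],[87,0,0,0,0,0,10],[87,0,0,0,0,0,10],[87,0,0,0,0,0,0]]]' 25
python3 - <<'E'
from h import *
for c in('top','scene'):
    p,d=bot.camera(c);cv2.imwrite(f'pics/{c}1.png',p);X=cloud(c,d);x,y,z=np.moveaxis(X,2,0)
    m=(x>480)&(x<600)&(y>-410)&(y<-290)&(z>30)&(z<48)
    print(c,rect(X,m))
E
```

```text
t: 9.1
tool_pos: [540.2, -350.0, 99.7]
tool_rot: [2.274, 2.167, 0.0]
force: [-0.2, -0.6, -0.7]
gripper_width: 1.002
grip_force: 0.0
t: 10.35
tool_pos: [540.6, -350.3, 129.5]
tool_rot: [0.079, 3.139, -0.002]
force: [-0.1, 0.4, 0.3]
gripper_width: 0.999
grip_force: 0.0
top (array([ 556.6, -357.7]), array([21.2, 36.9]), 86.1, np.float64(37.7), 69)
scene (array([ 541.4, -349.1]), array([40.2, 67.5]), 86.4, np.float64(37.2), 309)
```

```bash
python3 -m jog '[[[87,0,0,-30,0,0,0],[87,0,0,-30,0,0,0],[87,0,0,-20,0,0,0],[87,0,0,-13,0,0,0],[87,0,0,-8,0,0,0],[87,0,0,-4.5,0,0,0],[60,0,0,0,0,0,0],[36,0,0,0,0,0,0],[36,0,0,0,0,0,0],[36,0,0,0,0,0,0]]]' 25
python3 -m jog '[[[36,0,0,0,0,0,0],[36,0,0,0,0,0,0],[36,0,0,0,0,0,0],[36,0,0,0,0,0,0],[36,0,0,0,0,0,0],[36,0,0,0,0,0,0],[36,0,0,0,0,0,0],[36,0,0,0,0,0,0],[36,0,0,0,0,0,0],[36,0,0,0,0,0,0]]]' 25
```

```text
t: 11.7
tool_pos: [540.4, -350.2, 23.1]
tool_rot: [0.075, 3.14, -0.001]
force: [-0.2, 0.8, 0.3]
gripper_width: 0.629
grip_force: 0.0
t: 12.95
tool_pos: [540.2, -349.9, 22.8]
tool_rot: [-0.076, -3.14, -0.001]
force: [-1.6, 2.8, 3.1]
gripper_width: 0.464
grip_force: 25.0
```

```bash
python3 -m jog '[[[36,0,0,10,0,0,0],[36,0,0,30,0,0,0],[36,0,0,40,0,0,0],[36,0,10,40,0,0,-5],[36,-2,25,20,0,0,-8],[36,-3,40,0,0,0,-8],[36,-3,45,0,0,0,-8],[36,-3,45,0,0,0,-8],[36,-3,45,0,0,0,-8],[36,-3,45,0,0,0,-8]]]' 25
python3 -m jog '[[[36,-3,45,0,0,0,-8],[36,-3,45,0,0,0,-8],[36,-3,45,0,0,0,-8],[36,-3,45,0,0,0,-8],[36,0,40,0,0,0,-2.4],[36,0,30,0,0,0,0],[36,0,18,0,0,0,0],[36,0,8,0,0,0,0],[36,0,0,0,0,0,0],[36,0,0,0,0,0,0]]]' 25
python3 - <<'E'
from h import *
s=bot.read_state();print(s['tool_pos'],s['tool_rot'],s['gripper_width'])
for c in('top','scene'):
    p,d=bot.camera(c);cv2.imwrite(f'pics/{c}2.png',p);X=cloud(c,d);x,y,z=np.moveaxis(X,2,0)
    b=lambda a,e,f,g,zl,zh:(x>a)&(x<e)&(y>f)&(y<g)&(z>zl)&(z<zh)
    print(c,rect(X,b(660,740,120,240,75,130)),rect(X,b(460,545,120,180,70,105)),rect(X,b(460,545,180,240,70,105)))
E
```

```text
t: 14.2
tool_pos: [523.9, -94.8, 163.1]
tool_rot: [1.474, 2.771, -0.001]
force: [0.0, -0.3, -2.5]
gripper_width: 0.458
grip_force: 25.0
t: 15.45
tool_pos: [511.5, 179.9, 162.7]
tool_rot: [2.225, 2.217, -0.001]
force: [-0.8, -0.8, -1.7]
gripper_width: 0.456
grip_force: 25.0
[511.46143819 179.90879181 162.70511208] [ 2.22535264e+00  2.21710485e+00 -6.06468732e-04] 0.4564166921875326
top (array([679.7, 181.5]), array([15.3, 15.4]), 86.6, np.float64(100.6), 31) (array([511.9, 141.2]), array([40.8,  3.5]), 0.1, np.float64(89.8), 28) None
scene (array([678.6, 177.2]), array([16.9, 17.1]), 29.2, np.float64(93.5), 57) (array([506.7, 139.9]), array([10. , 49.6]), 88.3, np.float64(82.2), 72) (array([509.1, 218.6]), array([10.2, 43.8]), 88.3, np.float64(82.0), 64)
```

View pics/scene2.png

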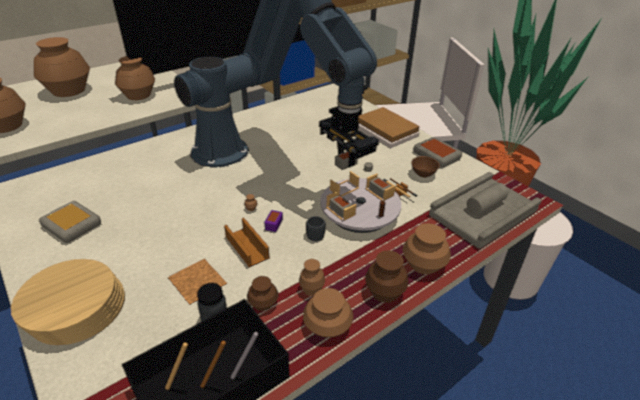

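```bash
python3 -m jog '[[[36,-1,1,-15,0,0,0],[36,0,0,-20,0,0,0],[36,0,0,-18,0,0,0],[36,0,0,-12,0,0,0],[36,0,0,-8,0,0,0],[36,0,0,-5,0,0,0],[36,0,0,-4,0,0,0],[36,0,0,-4,0,0,0],[36,0,0,-3,0,0,0],[36,0,0,0,0,0,0]]]' 25
python3 -m jog '[[[36,0,0,-2,0,0,0],[36,0,0,-1,0,0,0],[36,0,0,-0.5,0,0,0],[36,0,0,0,0,0,0],[36,0,0,0,0,0,0],[36,0,0,0,0,0,0],[36,0,0,0,0,0,0],[36,0,0,0,0,0,0],[36,0,0,0,0,0,0],[36,0,0,0,0,0,0]]]' 25
```

```text
t: 16.8
tool_pos: [510.2, 181.9, 73.7]
tool_rot: [-2.224, -2.218, 0.0]
force: [-0.8, -0.3, -2.0]
gripper_width: 0.458
grip_force: 25.0
t: 18.05
tool_pos: [510.3, 181.9, 70.3]
tool_rot: [-2.224, -2.218, -0.0]
force: [-0.3, 0.4, -2.2]
gripper_width: 0.458
grip_force: 25.0
```

```bash
python3 -m jog '[[[36,0,0,-0.5,0,0,0],[36,0,0,-0.5,0,0,0],[36,0,0,-0.3,0,0,0],[36,0,0,0,0,0,0],[36,0,0,0,0,0,0],[36,0,0,0,0,0,0],[36,0,0,0,0,0,0],[36,0,0,0,0,0,0],[36,0,0,0,0,0,0],[36,0,0,0,0,0,0]]]' 25
```

```text
t: 19.3
tool_pos: [510.3, 181.9, 69.0]
tool_rot: [2.224, 2.218, 0.0]
force: [0.0, -0.3, -1.9]
gripper_width: 0.456
grip_force: 25.0
```

```bash
python3 -m jog '[[[36,0,0,-0.5,0,0,0],[36,0,0,0,0,0,0],[43,0,0,0,0,0,0],[48,0,0,0,0,0,0],[54,0,0,0,0,0,0],[60,0,0,0,0,0,0],[64,0,0,3,0,0,0],[64,0,0,10,0,0,0],[64,0,0,20,0,0,0],[64,0,0,30,0,0,0]]]' 25
python3 -m jog '[[[64,0,0,30,0,0,0],[64,10,0,20,0,0,8],[64,20,0,0,0,0,9],[64,20,0,0,0,0,9],[64,20,0,0,0,0,9],[64,20,0,0,0,0,9],[64,20,0,0,0,0,9],[64,20,0,0,0,0,9],[64,20,0,0,0,0,9],[64,15,0,0,0,0,9]]]' 25
python3 - <<'E'
from h import *
s=bot.read_state();print(s['tool_pos'],s['tool_rot'],s['gripper_width'])
for c in('top','scene'):
    p,d=bot.camera(c);cv2.imwrite(f'pics/{c}3.png',p);X=cloud(c,d);x,y,z=np.moveaxis(X,2,0)
    b=lambda a,e,f,g,zl,zh:(x>a)&(x<e)&(y>f)&(y<g)&(z>zl)&(z<zh)
    print(c,rect(X,b(480,540,148,214,75,95)),rect(X,b(660,740,120,240,75,110)))
    if c=='scene':cv2.imwrite('pics/crop3.png',cv2.resize(p[130:240,300:440],None,fx=5,fy=5,interpolation=2))
E
```

```text
t: 20.55
tool_pos: [509.7, 181.8, 132.0]
tool_rot: [-2.224, -2.218, 0.002]
force: [0.5, 0.5, 0.2]
gripper_width: 0.737
grip_force: 0.0
t: 21.8
tool_pos: [676.0, 181.9, 182.2]
tool_rot: [0.27, 3.129, 0.0]
force: [-0.3, -0.2, 0.1]
gripper_width: 0.735
grip_force: 0.0
[676.02536814 181.85115276 182.20758545] [2.70037878e-01 3.12920799e+00 2.55707300e-04] 0.7350787819396898
top (array([513.7, 155.4]), array([37.8, 12.4]), 2.8, np.float64(83.1), 54) None
scene (array([510.6, 179. ]), array([43. , 60.1]), 1.3, np.float64(83.0), 164) (array([679.1, 178.6]), array([18.1, 16.8]), 73.0, np.float64(91.2), 60)
```

View pics/crop3.png

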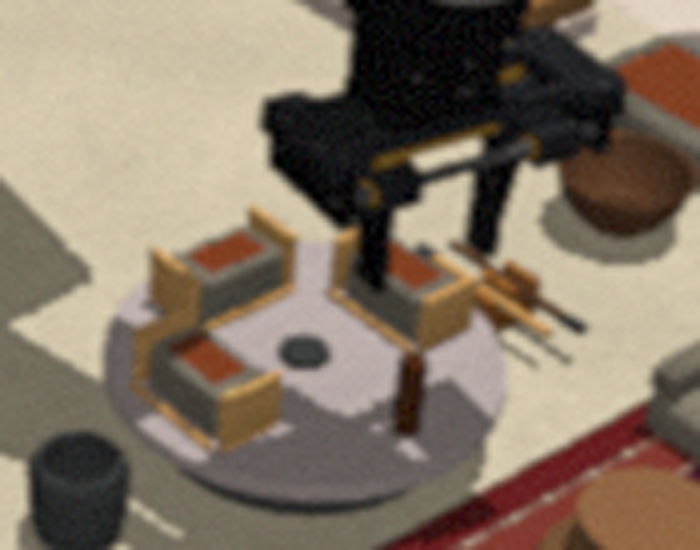

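The stone is seated flat in the stall (crop (225,270)), with its top at z≈83. The post stands free at (408,390).

```bash
python3 -m jog '[[[50,3,0,-20,0,0,9.9],[50,0,0,-30,0,0,0],[50,0,0,-25,0,0,0],[50,0,0,-15,0,0,0],[50,0,0,-8,0,0,0],[50,0,0,-4,0,0,0],[30,0,0,0,0,0,0],[10,0,0,0,0,0,0],[10,0,0,0,0,0,0],[10,0,0,0,0,0,0]]]' 20
python3 -m jog '[[[10,0,0,0,0,0,0],[10,0,0,0,0,0,0],[10,0,0,0,0,0,0],[10,0,0,0,0,0,0],[10,0,0,0,0,0,0],[10,0,0,0,0,0,0],[10,0,0,0,0,0,0],[10,0,0,0,0,0,0],[10,0,0,0,0,0,0],[10,0,0,0,0,0,0]]]' 20
python3 - <<'E'
import numpy as np
# clockwise arc about axis, tool from angle 0 to -90
a=np.radians(np.arange(0,91,4.5));P=np.c_[90*np.cos(a),-90*np.sin(a)];print(np.round(np.diff(P,axis=0),1).tolist())
E
```

```text
t: 23.15
tool_pos: [678.5, 182.2, 79.8]
tool_rot: [0.008, 3.141, 0.001]
force: [1.1, 1.5, -0.4]
gripper_width: 0.206
grip_force: 0.7
t: 24.4
tool_pos: [678.5, 182.0, 79.8]
tool_rot: [0.007, 3.141, 0.0]
force: [0.1, 0.8, 5.1]
gripper_width: 0.199
grip_force: 20.0
[[-0.3, -7.1], [-0.8, -7.0], [-1.4, -6.9], [-1.9, -6.8], [-2.4, -6.6], [-3.0, -6.4], [-3.5, -6.2], [-3.9, -5.9], [-4.4, -5.5], [-4.8, -5.2], [-5.2, -4.8], [-5.5, -4.4], [-5.9, -3.9], [-6.2, -3.5], [-6.4, -3.0], [-6.6, -2.4], [-6.8, -1.9], [-6.9, -1.4], [-7.0, -0.8], [-7.1, -0.3]]
```

```bash
python3 -m jog '[[[10,-0.3,-7.1,0,0,0,-4.5],[10,-0.8,-7,0,0,0,-4.5],[10,-1.4,-6.9,0,0,0,-4.5],[10,-1.9,-6.8,0,0,0,-4.5],[10,-2.4,-6.6,0,0,0,-4.5],[10,-3,-6.4,0,0,0,-4.5],[10,-3.5,-6.2,0,0,0,-4.5],[10,-3.9,-5.9,0,0,0,-4.5],[10,-4.4,-5.5,0,0,0,-4.5],[10,-4.8,-5.2,0,0,0,-4.5]]]' 20
```

```text
t: 25.65
tool_pos: [651.6, 117.9, 79.8]
tool_rot: [-1.212, -2.898, 0.001]
force: [-0.4, 0.8, 6.3]
gripper_width: 0.201
grip_force: 20.0
```

```bash
python3 -m jog '[[[10,-5.2,-4.8,0,0,0,-4.5],[10,-5.5,-4.4,0,0,0,-4.5],[10,-5.9,-3.9,0,0,0,-4.5],[10,-6.2,-3.5,0,0,0,-4.5],[10,-6.4,-3,0,0,0,-4.5],[10,-6.6,-2.4,0,0,0,-4.5],[10,-6.8,-1.9,0,0,0,-4.5],[10,-6.9,-1.4,0,0,0,-4.5],[10,-7,-0.8,0,0,0,-4.5],[10,-7.1,-0.3,0,0,0,-4.5]]]' 20
python3 -m jog '[[[10,0,0,0,0,0,0],[10,0,0,0,0,0,0],[10,0,0,0,0,0,0],[10,0,0,0,0,0,0],[10,0,0,0,0,0,0],[10,0,0,0,0,0,0],[10,0,0,0,0,0,0],[10,0,0,0,0,0,0],[10,0,0,0,0,0,0],[10,0,0,0,0,0,0]]]' 20
```

```text
t: 26.9
tool_pos: [587.6, 91.3, 79.7]
tool_rot: [2.228, 2.215, -0.002]
force: [-1.3, -0.8, 6.7]
gripper_width: 0.202
grip_force: 20.0
t: 28.15
tool_pos: [587.8, 91.3, 79.7]
tool_rot: [2.225, 2.218, -0.002]
force: [-1.3, -2.0, 7.2]
gripper_width: 0.201
grip_force: 20.0
```

```bash
python3 -m jog '[[[24,0,0,0,0,0,0],[34,0,0,0,0,0,0],[44,0,0,0,0,0,0],[50,0,0,0,0,0,0],[50,0,0,0,0,0,0],[50,0,0,10,0,0,0],[50,0,0,20,0,0,0],[50,0,0,35,0,0,0],[50,0,0,40,0,0,0],[50,0,0,30,0,0,0]]]' 20
python3 -m jog '[[[50,-10,-30,0,0,0,0],[50,-10,-40,0,0,0,0],[50,-10,-45,0,0,0,0],[50,-10,-45,0,0,0,0],[50,-10,-45,0,0,0,0],[50,-10,-45,0,0,0,0],[50,-10,-40,0,0,0,0],[50,-10,-20,0,0,0,0],[50,0,0,0,0,0,0],[50,0,0,0,0,0,0]]]' 20
python3 - <<'E'
from h import *
s=bot.read_state();print(s['t'],s['tool_pos'],s['force'])
for c in('top','scene'):
    p,d=bot.camera(c);cv2.imwrite(f'pics/{c}4.png',p);X=cloud(c,d);x,y,z=np.moveaxis(X,2,0)
    b=lambda a,e,f,g,zl,zh:(x>a)&(x<e)&(y>f)&(y<g)&(z>zl)&(z<zh)
    print(c,'handle',rect(X,b(560,620,70,115,75,110)),'stone',rect(X,b(556,624,230,292,78,95)),'cheeks',rect(X,b(610,650,230,292,80,105)),rect(X,b(530,565,230,292,80,105)))
    for n in('pot_small','pot_tall','pot_round','dark_jar','bowl','pebble'):
        print(n,[(round(r['conf'],2),np.round(r['at']).tolist()) for r in bot.recognise(n,c)])
    cv2.imwrite(f'pics/crop4{c}.png',cv2.resize(p[130:240,300:440] if c=='scene' else p[130:250,200:340],None,fx=5,fy=5,interpolation=2))
E
```

```text
t: 29.4
tool_pos: [588.8, 91.9, 217.1]
tool_rot: [2.225, 2.215, 0.003]
force: [0.3, 0.3, -0.1]
gripper_width: 0.577
grip_force: 0.0
t: 30.65
tool_pos: [508.4, -217.4, 214.8]
tool_rot: [2.226, 2.216, 0.001]
force: [0.3, 0.6, 0.2]
gripper_width: 0.576
grip_force: 0.0
30.65 [ 508.40640362 -217.4117179   214.82781182] [0.28268053 0.55116221 0.23166728]
top handle (array([591.5,  92.1]), array([17.1, 12.5]), 0.1, np.float64(101.5), 27) stone (array([589.5, 259.9]), array([63.5, 39.2]), 0.2, np.float64(83.5), 247) cheeks (array([630. , 262.5]), array([42.8,  6.5]), 89.8, np.float64(88.5), 38) (array([549.8, 262. ]), array([44.5,  3.4]), 89.9, np.float64(89.2), 30)
pot_small [(0.54, [367.0, -78.0, 38.0])]
pot_tall [(0.67, [747.0, -124.0, 67.0]), (0.17, [367.0, -79.0, 41.0])]
pot_round [(0.66, [707.0, -241.0, 53.0]), (0.19, [683.0, -361.0, 97.0])]
dark_jar [(0.71, [680.0, -358.0, 102.0])]
bowl [(0.96, [559.0, 522.0, 20.0]), (0.21, [589.0, 176.0, 43.0])]
pebble [(0.43, [420.0, 372.0, 19.0])]
scene handle (array([589.8,  87.1]), array([17.6, 17.3]), 26.8, np.float64(94.9), 54) stone (array([589.2, 255.2]), array([40.6, 66.4]), 87.4, np.float64(83.4), 158) cheeks (array([622. , 257.9]), array([20.2, 45.6]), 0.6, np.float64(85.5), 62) (array([553.2, 259.2]), array([44. , 23.3]), 89.5, np.float64(85.0), 63)
pot_small [(0.64, [380.0, -85.0, 30.0])]
pot_tall [(0.74, [765.0, -140.0, 64.0])]
pot_round [(0.68, [724.0, -256.0, 57.0])]
dark_jar [(0.55, [695.0, -374.0, 96.0])]
bowl [(0.77, [544.0, 530.0, 32.0])]
pebble [(0.65, [418.0, 362.0, 23.0])]
```

View pics/crop4top.png

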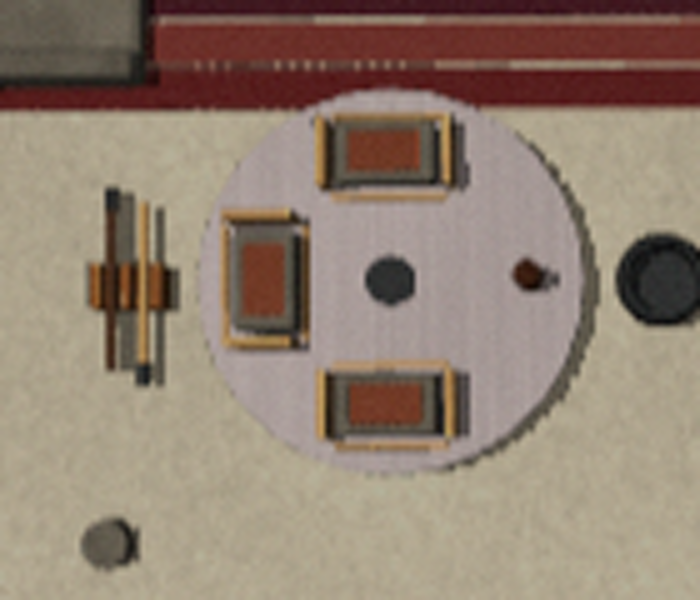

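View pics/scene4.png

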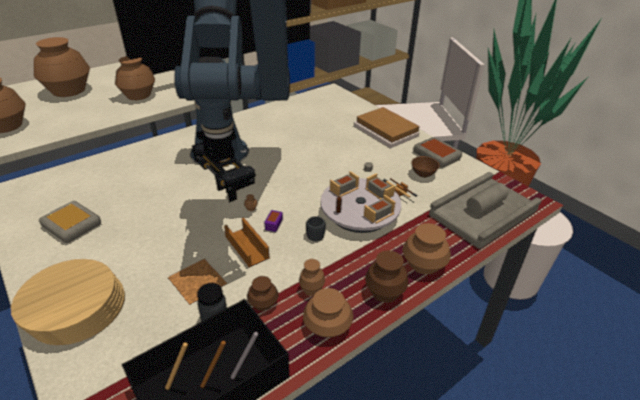

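The loaded stall (crop (262,280)) stands squarely beside the brush rest, with the post at (528,275). The stone is level, the bystanders haven't moved and the arm is clear.

```bash
python3 -c "
from bench import bot
print(bot.hand_in())"
```

```text
the job is handed in; nothing more can be done
None
```

I set the stone flat in the stall, regripping it on the mat, then turned the turntable two clicks clockwise so the loaded stall stands beside the brush rest. I let go and handed the job in at about 31 s; the last pictures showed no bystander moved.

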